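# Find the lid that snaps onto the clip canister

## Robot

A 7-joint arm with a two-finger parallel gripper is mounted at the origin on the work surface. World frame = base frame: x ahead of the robot, y to its left, z up, the work surface at z = 0. Lengths are in m, angles in rad, forces in N, time in s.
With the tool pointing down it reaches from about 0.425 to 0.925 m from the base axis. Payload 6.8 kg.
Tool frame: the origin (TCP) lies at the very end of the fingers, on their centre line; the grasp point (between the pads) lies 19 mm behind it; z points along the fingers, y is the line along which they close (so a half turn about z gives the same grasp; the last joint's range is limited). The gripper opens to 85 mm and grips with 20 to 120 N. Pads are 22 mm wide; open, the fingers measure 114 mm over their backs; the gripper's body (76 mm by 85 mm) begins 54 mm behind the grasp point. The pads swing forward as they close: fully open they stand 13 mm farther back than shut.
Start: joints at [1.081, 0.477, 0.022, 1.555, -0.011, 1.109, -0.083], TCP at [0.252, -0.626, 0.231] pointing down, gripper open.
Joint ranges: [-2.96, 2.96], [-0.34, 2.1], [-1.41, 1.46], [0.24, 2.44], [-1.37, 4.51], [0.17, 1.92], [-2.96, 2.96]. Speed limits (rad/s): [2.39, 2.39, 3.14, 3.14, 3.14, 3.14, 3.14].

## Interface

Orientations are given as a unit quaternion [w, x, y, z].
In Python, from station import bot, imaging gives the robot as it stands (bot), with the cameras (imaging).
- The arm moves only by the tool inch_along, called after "Emit:" as name(argument=value, ...) on one line, values as JSON. Schema: {"type":"object","properties":{"deltas":{"type":"array","items":{"type":"number"},"minItems":5,"maxItems":100},"clamp_n":{"type":"number"},"only":{"type":"string"},"quiet":{"type":"boolean"},"lines":{"type":"string"}},"required":["deltas"],"additionalProperties":false}. deltas is one flat list of numbers that holds 1 to 20 rows one after another, with no inner brackets; each row has 5 numbers: dx, dy, dz in shares of the most that a row can go, 1 being 50 mm, then a turn about the tool's z in a scale on which 1.0 is 4 rad, then the opening from 0.0 (shut) to 1.0 (fully open); each row shifts and turns the commanded pose from where the row before left it, along the tool's axes as they then stand; what a row does not reach is not made up. A row lasts 1/10 s, in which the tool goes at most 0.05 m and 0.15 rad, less where a joint would pass 70% of its speed; a pose out of reach is approached as far as the arm can. The fingers move at their own pace and stop on an object; clamp_n is the grip in N (left out, the last holds). Time passes only in rows, so rows that do not move let the fingers close. The tool returns the time, the measured TCP pose, the force, the opening and the grip force at its end. only (a regular expression) keeps the lines of the reply that match it, lines (a string "A,B") keeps lines A to B, and quiet returns only ok. Input that does not fit is refused with a message, and nothing moves.
- bot.get_obs(): the state, without advancing time (a new reading comes with each control period).
- imaging.read_camera(name): name is "scene" or "top"; returns the picture (420x560x3 uint8, blue, green, red); there is no depth.
- imaging.camera_info(name): a dict with "vertical_fov" (degrees; the focal length in pixels is half the picture's height over the tangent of half this angle, whatever the lens; pixels are square), "cx", "cy" (the principal point, pixels), "k1" (the pictures are not rectified: a ray, as slopes to the right and down, at radius r is drawn at 1 + k1 r^2 times it, then the intrinsics apply), "view" (4x4, takes a point from world to camera coordinates). Camera axes: x right, y up, looking along -z (the intrinsics and any distortion apply to the point x, -y, -z); pixel columns grow to the right and rows downward; lengths in m; the calibration is good to about 2 mm. A picture is of the moment at which its call begins. camera_info takes no time and is no camera call.
- bot.hand_in(): hands the job in; it is judged then, once.
The state is a dict: "t": time; "q": joint angles; "joint_vel": joint speeds; "joint_torque": joint torques, N m; "eef_pos": TCP position; "tool_rot": TCP orientation; "contact_force": force on the tool from outside, world axes, zero at the start; "torque": the same for the moment, N m; "gripper_width": opening from 0.0 (shut) to 1.0 (fully open); "grasp_force": force on a finger pad.
Only numpy, scipy, OpenCV 4.12 (cv2) and the standard library are available. Lean on these libraries where they do the work, as an engineer would, in place of code of your own. Each camera call takes 0.05 s, during which the arm holds its last target. There are 200 camera calls.

## Task

One of the three aluminium lids belongs on the open canister screwed to the bench: pick out the one that fits its mouth, set it on and press it down with the gripper until it snaps fully home, its flange flush on the rim all round, then let go. The other two lids must end up standing upright on the bench, clear of the canister.

Things in the scene. Friction and masses are not known exactly. Their poses are not given: they have to be found in the camera images.
- canister: Aluminium canister fixed to the bench: outside 102 mm, bore 94 mm diameter, 70 mm tall. Origin: centre of its underside, z up. About 10 mm below the rim four sprung balls stick inwards to a 68 mm circle. A fitting lid laid in rests on them 12 mm proud; pushed down with 5 to 10 N it snaps in, flange on rim, its origin 42 mm above the canister's. The tapered plug centres itself from 8 mm off.
- lid_a: Round aluminium lid, 90 g, one of three look-alikes. Origin: centre of the plug's underside, z up. Tapered plug 36 mm diameter at the bottom, widest 54 mm at 10.5 to 12 mm up, then 46 mm at the waist; flange 84 mm diameter from 28 to 33 mm up; plain round knob 22 mm diameter from 33 to 61 mm up. Stands on its plug, knob up.
- lid_b: Look-alike lid, 60 to 130 g. Origin: centre of the plug's underside, z up. Tapered plug 56 mm diameter at the bottom, widest 74 mm at 10.5 to 12 mm up, then 66 mm at the waist; flange 102 mm diameter from 28 to 33 mm up; plain round knob 22 mm diameter from 33 to 61 mm up. Stands on its plug, knob up.
- lid_c: Look-alike lid, 90 g. Origin: centre of the plug's underside, z up. Tapered plug 80 mm diameter at the bottom, widest 98 mm at 10.5 to 12 mm up, then 90 mm at the waist; flange 120 mm diameter from 28 to 33 mm up; plain round knob 22 mm diameter from 33 to 61 mm up. Stands on its plug, knob up.

How it is judged:
By the outcome, as a careful person would: the job done as asked, in the order asked, and still so for the second after the job is handed in, with the robot touching nothing.
It also fails if it takes over 38 s, if anything falls off the work surface, if the arm or the gripper's body presses on something with over 40 N, if the wrist force passes 120 N, or if a joint passes its speed limit or range.

## Working session

There is one attempt and no reset: what is moved stays moved. The work goes in short steps, Python scripts to look and compute and a tool call to move; the robot and the scene stay as the last step left them, time stands still between calls to the robot, and variables do not carry over. Pictures are saved under pics/ and viewed, at most 10 in all, crops included, and the job is handed in when it is done.

```bash
ls; mkdir -p pics
```

Run:
```python
from station import bot, imaging
import cv2
for n in("scene","top"):
    cv2.imwrite(f"pics/{n}0.png",imaging.read_camera(n)); c=imaging.camera_info(n); print(n,c)
print(bot.get_obs())
```

```text
pics
station.py
scene {'vertical_fov': 48.37247676683613, 'cx': 277.36288265102223, 'cy': 207.89498522042808, 'k1': -0.06593639352033209, 'view': array([[-0.57059755,  0.82112619, -0.01304675,  0.30649907],
       [-0.46655622, -0.31105234,  0.82799259,  0.23033934],
       [ 0.67582818,  0.47853759,  0.56058724, -1.24049948],
       [ 0.        ,  0.        ,  0.        ,  1.        ]])}
top {'vertical_fov': 42.49519714867214, 'cx': 280.69111142594767, 'cy': 216.18940268602674, 'k1': -0.008789123207824325, 'view': array([[-0.01801855, -0.99981108, -0.00728993,  0.02006107],
       [ 0.98094772, -0.01908824,  0.19333187, -0.56073069],
       [-0.19343449, -0.00366748,  0.98110634, -1.06559589],
       [ 0.        ,  0.        ,  0.        ,  1.        ]])}
{'t': 0.1, 'q': array([ 1.08089691,  0.47772497,  0.02236045,  1.55631969, -0.01150432,
        1.10929705, -0.08309385]), 'joint_vel': array([-2.36362879e-05, -1.41664916e-03,  9.68130003e-04, -3.15735938e-03,
        4.53298133e-04,  1.46322114e-03,  1.57432737e-03]), 'joint_torque': array([ 4.39913711e-03, -5.97761893e+01,  1.61424547e+00, -2.81954563e+01,
        1.29027411e-02,  5.02833733e-03,  3.52323866e-05]), 'eef_pos': array([ 0.25128848, -0.62592482,  0.23043212]), 'tool_rot': array([-7.81788898e-04,  9.81832765e-01,  1.89746579e-01, -2.13149054e-04]), 'contact_force': array([ 0.20458685, -0.15748592,  0.02342697]), 'torque': array([-0.04263266,  0.05990961,  0.0144855 ]), 'grasp_force': 0.0, 'gripper_width': 1.000707073983571}
```

View pics/top0.png

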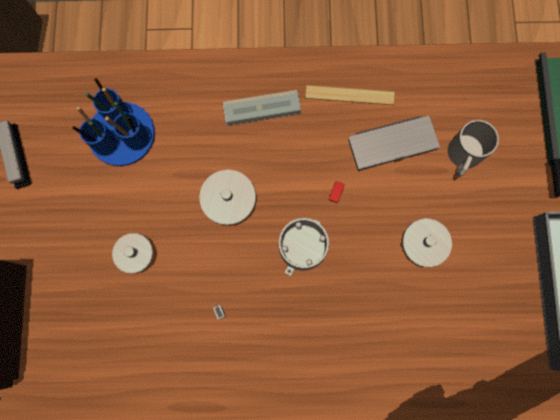

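View pics/scene0.png

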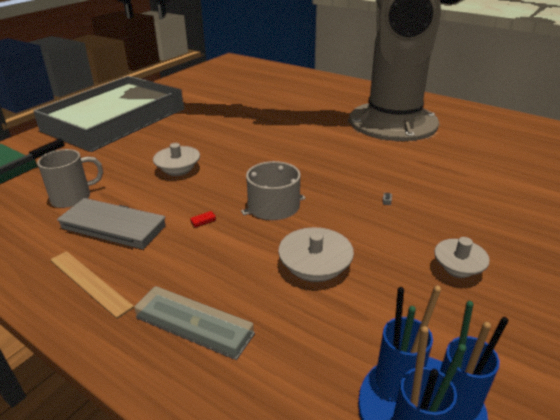

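The top view shows the canister at (303,244), a large lid at (228,197), a small lid at (132,253) and a medium lid at (427,243). The medium one is probably lid_b: its 74 mm plug fits the 94 mm bore and catches on the 68 mm ball circle. I'll confirm that by measuring.

Create h.py:
```python
import numpy as np, cv2
from station import bot, imaging
def cam(n):
    c=imaging.camera_info(n); f=210/np.tan(np.radians(c["vertical_fov"]/2)); return c,f
def ray(n,u,v):
    c,f=cam(n); K=np.array([[f,0,c["cx"]],[0,f,c["cy"]],[0,0,1.]])
    p=cv2.undistortPoints(np.array([[[u,v]]],float),K,np.array([c["k1"],0,0,0.]))[0,0]
    V=np.array(c["view"]); R=V[:3,:3]; return -R.T@V[:3,3], R.T@np.array([p[0],-p[1],-1])
def onz(n,u,v,z):
    o,d=ray(n,u,v); return (o+d*(z-o[2])/d[2])[:2]
def blob(img,u,v,r=45,s=70,val=60):
    h=cv2.cvtColor(img,cv2.COLOR_BGR2HSV); m=((h[...,1]<s)&(h[...,2]>val)).astype(np.uint8)
    w=np.zeros_like(m); cv2.circle(w,(u,v),r,1,-1)
    cs,_=cv2.findContours(m&w,cv2.RETR_EXTERNAL,cv2.CHAIN_APPROX_NONE)
    return max(cs,key=cv2.contourArea)
def disc(n,c,z):
    P=np.array([onz(n,*p[0],z) for p in c],np.float32); (x,y),(a,b),_=cv2.fitEllipse(P); return np.round([x,y,a,b],4)
```

Run:
```python
from h import *
t=cv2.imread("pics/top0.png"); s=cv2.imread("pics/scene0.png")
for k,(u,v) in dict(big=(228,197),small=(132,253),med=(427,243)).items(): print(k,disc("top",blob(t,u,v),.033))
print("can",disc("top",blob(t,303,244,32),.07))
for k,(u,v) in dict(big=(316,253),small=(461,259),med=(177,160)).items(): print("scene knob",k,onz("scene",*dict(big=(316,236),small=(464,241),med=(176,147))[k],.061))
print("topknob med",onz("top",430,240,.061))
a=np.vstack([cv2.resize(t[205:285,x:x+100],None,fx=5,fy=5,interpolation=2)[:300] if 0 else cv2.resize(t[200:290,x:x+100],None,fx=6,fy=6,interpolation=2)[:0+540] for x in(255,)])
c=cv2.resize(s[130:230,130:310],None,fx=4,fy=4,interpolation=2)
cv2.imwrite("pics/c1.png",a); cv2.imwrite("pics/c2.png",c)
```

```text
big [0.6098 0.1229 0.1174 0.1183]
small [0.4932 0.3219 0.0815 0.0829]
med [ 0.5038 -0.295   0.0993  0.1008]
can [ 0.4999 -0.0343  0.097   0.1105]
scene knob big [0.61191214 0.12664838]
scene knob small [0.4957095  0.32420054]
scene knob med [ 0.51049737 -0.28165255]
topknob med [ 0.50429784 -0.29445128]
```

View pics/c1.png

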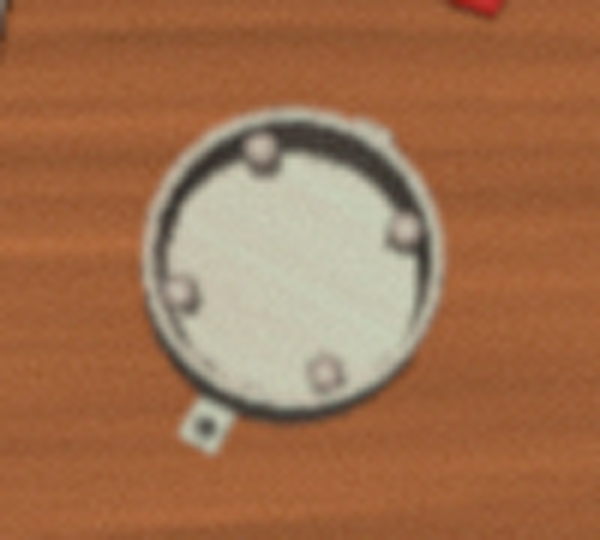

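View pics/c2.png

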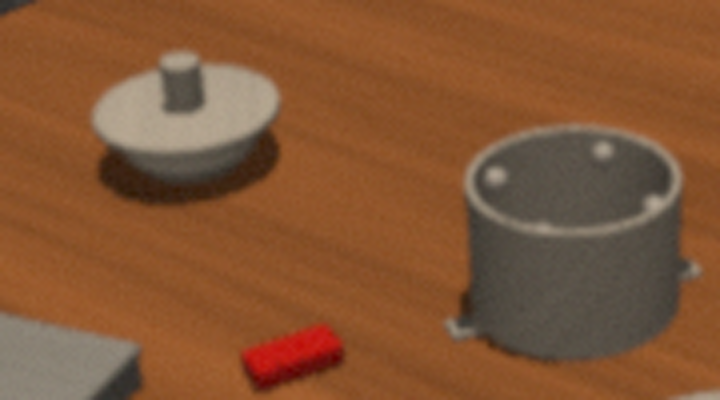

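The crops show the four canister balls at c1 pixels (262,152), (406,228), (183,294) and (325,374). In c2 the scene-view rim centre is about (573,180), and the medium lid's knob top is at (181,61).

Run:
```python
from h import *
print("can top balls",onz("top",303.6,243.3,.06))
print("can scene rim",onz("scene",272.9,174.6,.07))
print("knob scene",onz("scene",174.8,144.9,.061))
t=cv2.imread("pics/top0.png")
print("rim upper half pts x-range", onz("top",255+143/6-.4,243,.07),onz("top",255+443/6-.4,243,.07),onz("top",303.5,200+106/6-.4,.07))
q=bot.get_obs()["tool_rot"]; 
from scipy.spatial.transform import Rotation as R
r=R.from_quat(q,scalar_first=True).as_matrix(); print(r.round(3))
p=bot.get_obs()["eef_pos"]
for n,x in dict(lid=[.5045,-.2945,.16],can=[.501,-.034,.2]).items(): print(n,r.T@(np.array(x)-p))
```

```text
can top balls [ 0.50260362 -0.03626232]
can scene rim [ 0.50520978 -0.03125805]
knob scene [ 0.50468642 -0.29112927]
rim upper half pts x-range [0.5027432  0.01506934] [ 0.50080734 -0.08615941] [ 0.55485858 -0.03708391]
[[ 0.928  0.373 -0.001]
 [ 0.373 -0.928  0.001]
 [-0.    -0.002 -1.   ]]
lid [ 0.35847555 -0.21309928  0.0707329 ]
can [ 0.45228479 -0.45620974  0.0311143 ]
```

The rows are not in the units I measure in: shifts go in shares of 50 mm and turns go in shares of 4 rad. I convert before sending: 0.0359 m is 0.718, -0.0214 m is -0.428.

Emit:
inch_along(deltas=[0.718, -0.428, 0.2, 0, 0.6, 0.718, -0.428, 0.2, 0, 0.6, 0.718, -0.428, 0.2, 0, 0.6, 0.718, -0.428, 0.2, 0, 0.6, 0.718, -0.428, 0.2, 0, 0.6, 0.718, -0.428, 0.2, 0, 0.6, 0.718, -0.428, 0.2, 0, 0.6, 0.718, -0.428, 0.2, 0, 0.6, 0.718, -0.428, 0.2, 0, 0.6, 0.718, -0.428, 0.2, 0, 0.6, 0, 0, 0, 0, 0.6, 0, 0, 0, 0, 0.6])

```text
t: 1.3
eef_pos: [0.5052, -0.2927, 0.1307]
tool_rot: [-0.0, 0.982, 0.191, -0.0]
contact_force: [0.5, 0.0, 0.2]
gripper_width: 0.596
grasp_force: 0.0
```

Run:
```python
from h import *
cv2.imwrite("pics/top1.png",imaging.read_camera("top")[180:320,340:520]) ;s=imaging.read_camera("scene")[60:240,80:300]
cv2.imwrite("pics/s1.png",cv2.resize(s,None,fx=3,fy=3))
from scipy.spatial.transform import Rotation as R
o=bot.get_obs();r=R.from_quat(o["tool_rot"],scalar_first=True).as_matrix()
print(o["eef_pos"],r.T@(np.array([.5045,-.2935,.037])-o["eef_pos"]),r[:,2])
```

```text
[ 0.50404101 -0.29529998  0.13123902] [ 0.00118301 -0.00153152  0.09423746] [-7.54865698e-04 -6.49490244e-04 -9.99999504e-01]
```

View pics/s1.png

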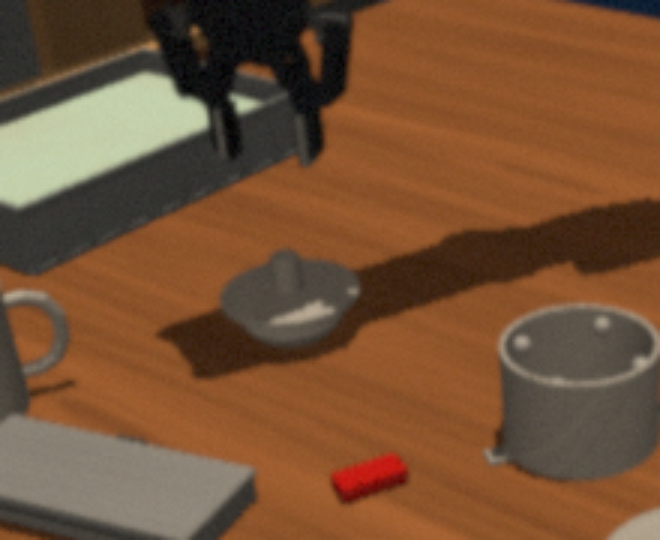

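The fingers are centred above the medium lid, whose knob is at about (287,258) in the crop. I'll descend and grip.

In the tool's units: 0.03 m is 0.6, 0.02 m is 0.4.

Emit:
inch_along(deltas=[0, 0, 0.6, 0, 0.6, 0, 0, 0.6, 0, 0.6, 0, 0, 0.4, 0, 0.6, 0, 0, 0.28, 0, 0.6, 0, 0, 0, 0, 0.6])

```text
t: 1.9
eef_pos: [0.5031, -0.2947, 0.0358]
tool_rot: [-0.001, 0.982, 0.189, -0.001]
contact_force: [0.6, 0.4, -1.1]
gripper_width: 0.596
grasp_force: 0.0
```

Emit:
inch_along(deltas=[0, 0, 0, 0, 0.1, 0, 0, 0, 0, 0.1, 0, 0, 0, 0, 0.1, 0, 0, 0, 0, 0.1, 0, 0, 0, 0, 0.1, 0, 0, 0, 0, 0.1], clamp_n=60)

```text
t: 2.5
eef_pos: [0.5057, -0.2947, 0.0386]
tool_rot: [0.001, 0.982, 0.19, 0.001]
contact_force: [-1.2, 0.7, 6.4]
gripper_width: 0.233
grasp_force: 58.7
```

In the tool's units: -0.04 m is -0.8, -0.02 m is -0.4.

Emit:
inch_along(deltas=[0, 0, -0.4, 0, 0.1, 0, 0, -0.8, 0, 0.1, 0, 0, -0.8, 0, 0.1, 0, 0, -0.4, 0, 0.1, 0, 0, 0, 0, 0.1, 0, 0, 0, 0, 0.1])

```text
t: 3.1
eef_pos: [0.5047, -0.2939, 0.1572]
tool_rot: [0.0, 0.982, 0.19, 0.0]
contact_force: [-0.9, -1.0, -2.2]
gripper_width: 0.232
grasp_force: 59.0
```

Run:
```python
from h import *
from scipy.spatial.transform import Rotation as R
P=[bot.get_obs()]; imaging.read_camera("top"); P.append(bot.get_obs()); s=imaging.read_camera("scene"); P.append(bot.get_obs())
p=np.mean([o["eef_pos"] for o in P],0); r=R.from_quat(P[1]["tool_rot"],scalar_first=True).as_matrix()
print(p,r.T@(np.array([.503,-.0345,p[2]])-p))
cv2.imwrite("pics/s2.png",cv2.resize(s[60:240,80:300],None,fx=3,fy=3))
```

```text
[ 0.50425414 -0.29367627  0.15639099] [ 9.54368716e-02 -2.40968198e-01  2.03366699e-04]
```

View pics/s2.png

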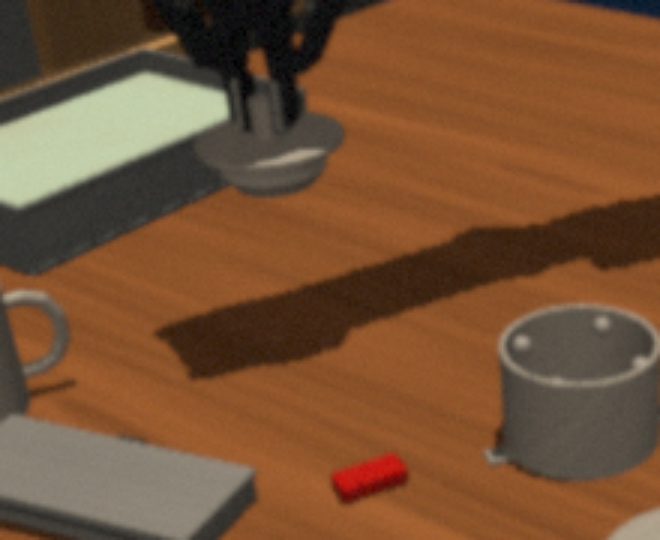

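The lid is held level in the fingers, its flange centre at about (270,135) in the crop. I'll carry it over the canister.

In the tool's units: -0.0268 m is -0.536, -0.0134 m is -0.268.

Emit:
inch_along(deltas=[0.106, -0.268, 0, 0, 0.1, 0.212, -0.536, 0, 0, 0.1, 0.212, -0.536, 0, 0, 0.1, 0.212, -0.536, 0, 0, 0.1, 0.212, -0.536, 0, 0, 0.1, 0.212, -0.536, 0, 0, 0.1, 0.212, -0.536, 0, 0, 0.1, 0.212, -0.536, 0, 0, 0.1, 0.212, -0.536, 0, 0, 0.1, 0.106, -0.268, 0, 0, 0.1, 0, 0, 0, 0, 0.1, 0, 0, 0, 0, 0.1])

```text
t: 4.4
eef_pos: [0.5029, -0.0344, 0.1567]
tool_rot: [-0.0, 0.982, 0.19, -0.001]
contact_force: [-0.6, -1.0, -1.9]
gripper_width: 0.232
grasp_force: 58.9
```

Run:
```python
from h import *
P=[]
for n in("top","scene"):
    P.append(bot.get_obs()); s=imaging.read_camera(n)
    cv2.imwrite(f"pics/{n}3.png",cv2.resize(s[90:240,200:360],None,fx=4,fy=4))
print(np.mean([o["eef_pos"] for o in P],0))
```

```text
[ 0.50298465 -0.03485836  0.1567056 ]
```

View pics/scene3.png

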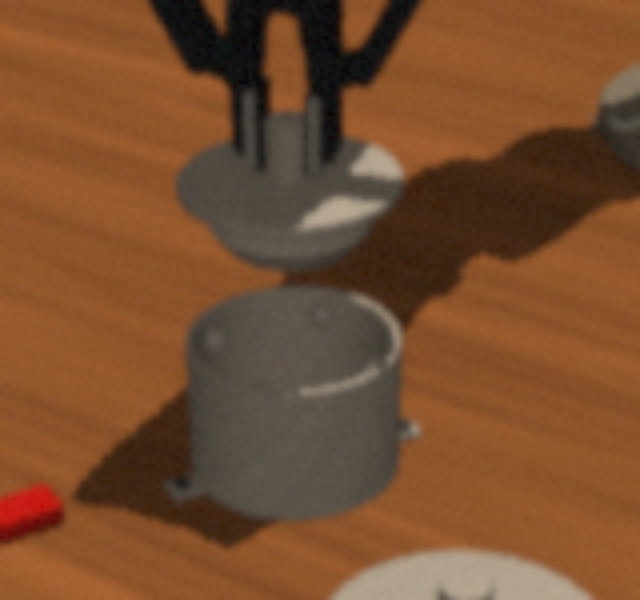

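The lid is about concentric with the canister mouth: flange centre column about 290, rim centre about 295 in the crop. I'll lower it now.

In the tool's units: 0.02 m is 0.4, 0.012 m is 0.24.

Emit:
inch_along(deltas=[0, 0, 0.4, 0, 0.1, 0, 0, 0.4, 0, 0.1, 0, 0, 0.24, 0, 0.1, 0, 0, 0.12, 0, 0.1, 0, 0, 0, 0, 0.1])

```text
t: 5.0
eef_pos: [0.5032, -0.0351, 0.0987]
tool_rot: [-0.0, 0.982, 0.189, -0.001]
contact_force: [-0.5, 0.5, -1.2]
gripper_width: 0.237
grasp_force: 59.0
```

Emit:
inch_along(deltas=[0, 0, 0.06, 0, 0.1, 0, 0, 0.06, 0, 0.1, 0, 0, 0, 0, 0.1])

```text
t: 5.3
eef_pos: [0.5043, -0.0343, 0.0937]
tool_rot: [-0.0, 0.982, 0.19, 0.001]
contact_force: [1.2, 0.7, 0.0]
gripper_width: 0.234
grasp_force: 59.1
```

Emit:
inch_along(deltas=[0, 0, 0.06, 0, 0.1, 0, 0, 0.06, 0, 0.1, 0, 0, 0, 0, 0.1])

```text
t: 5.6
eef_pos: [0.5033, -0.0347, 0.0867]
tool_rot: [-0.0, 0.982, 0.19, -0.0]
contact_force: [1.3, 0.3, -3.3]
gripper_width: 0.236
grasp_force: 58.8
```

In the tool's units: 0.003 m is 0.06, 0.002 m is 0.04.

Emit:
inch_along(deltas=[0, 0, 0.06, 0, 0.1, 0, 0, 0.04, 0, 0.1, 0, 0, 0, 0, 0.1])

```text
t: 5.9
eef_pos: [0.5031, -0.0348, 0.0817]
tool_rot: [-0.0, 0.982, 0.19, -0.001]
contact_force: [0.9, -0.2, -3.5]
gripper_width: 0.238
grasp_force: 58.8
```

Emit:
inch_along(deltas=[0, 0, 0.04, 0, 0.1, 0, 0, 0.02, 0, 0.1, 0, 0, 0, 0, 0.1])

```text
t: 6.2
eef_pos: [0.5037, -0.0347, 0.0805]
tool_rot: [0.0, 0.982, 0.19, 0.0]
contact_force: [-4.3, -0.0, 13.5]
gripper_width: 0.234
grasp_force: 60.6
```

In the tool's units: 0.001 m is 0.02.

Emit:
inch_along(deltas=[0, 0, 0.02, 0, 0.1, 0, 0, 0, 0, 0.1, 0, 0, 0, 0, 0.1])

```text
t: 6.5
eef_pos: [0.5037, -0.0346, 0.0805]
tool_rot: [0.0, 0.982, 0.19, 0.0]
contact_force: [-8.5, 1.3, 23.9]
gripper_width: 0.236
grasp_force: 61.8
```

Emit:
inch_along(deltas=[0, 0, 0, 0, 0.5, 0, 0, 0, 0, 0.5, 0, 0, 0, 0, 0.6, 0, 0, 0, 0, 0.6, 0, 0, -0.4, 0, 0.6, 0, 0, -1, 0, 0.6, 0, 0, -1, 0, 0.6, 1, 0, -0.4, 0, 0.6, 1, 0, 0, 0, 0.6, 1, 0, 0, 0, 0.6, 1, 0, 0, 0, 0.6, 0, 0, 0, 0, 0.6])

```text
t: 7.7
eef_pos: [0.6898, 0.0427, 0.2148]
tool_rot: [-0.001, 0.981, 0.192, 0.001]
contact_force: [0.8, 0.3, -0.7]
gripper_width: 0.601
grasp_force: 0.0
```

Run:
```python
from h import *
t=imaging.read_camera("top");s=imaging.read_camera("scene")
cv2.imwrite("pics/m4.png",np.hstack([cv2.resize(t[200:290,255:355],(400,360),interpolation=2),cv2.resize(s[135:225,225:325],(400,360),interpolation=2)]))
cv2.imwrite("pics/scene4.png",s)
```

```text
(no output)
```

View pics/m4.png

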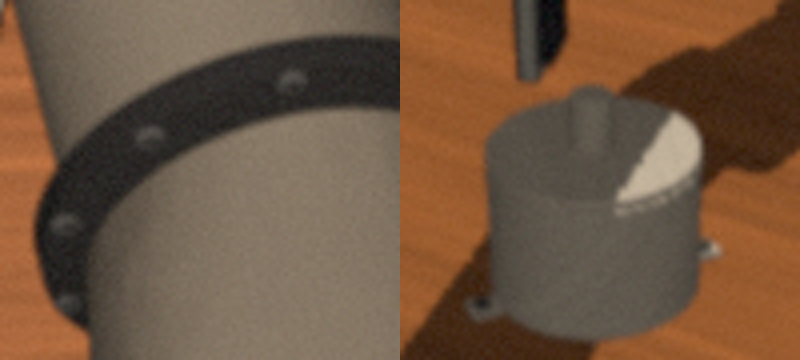

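View pics/scene4.png

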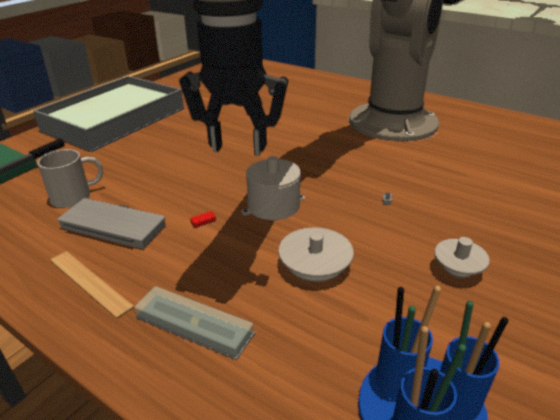

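The scene view shows the lid seated on the canister, knob at about (273,158), with the flange apparently flush and the other two lids untouched. To be sure it's fully home, I'll press on the knob top with shut fingers.

In the tool's units: -0.04 m is -0.8, 0.015 m is 0.3.

Emit:
inch_along(deltas=[-0.8, 0, 0, 0, 0, -0.8, 0, 0, 0, 0, -0.8, 0, 0, 0, 0, -0.8, 0, 0, 0, 0, -0.8, 0, 0, 0, 0, 0, 0, 0.8, 0, 0, 0, 0, 0.8, 0, 0, 0, 0, 0.3, 0, 0, 0, 0, 0, 0, 0, 0, 0, 0, 0, 0], clamp_n=40)

```text
t: 8.8
eef_pos: [0.4998, -0.0366, 0.1226]
tool_rot: [0.0, 0.982, 0.189, 0.0]
contact_force: [0.0, 0.4, 0.8]
gripper_width: 0.001
grasp_force: 0.0
```

Emit:
inch_along(deltas=[0, 0, 0.1, 0, 0, 0, 0, 0.1, 0, 0, 0, 0, 0.06, 0, 0, 0, 0, 0, 0, 0])

```text
t: 9.2
eef_pos: [0.5001, -0.036, 0.1086]
tool_rot: [-0.0, 0.982, 0.19, -0.0]
contact_force: [0.8, 0.1, -0.0]
gripper_width: 0.002
grasp_force: 0.0
```

Emit:
inch_along(deltas=[0, 0, 0.04, 0, 0, 0, 0, 0.04, 0, 0, 0, 0, 0, 0, 0])

```text
t: 9.5
eef_pos: [0.5001, -0.036, 0.1046]
tool_rot: [-0.0, 0.982, 0.19, -0.0]
contact_force: [-0.7, 0.1, 0.1]
gripper_width: -0.004
grasp_force: 0.0
```

In the tool's units: 0.003 m is 0.06, 0.001 m is 0.02.

Emit:
inch_along(deltas=[0.06, 0, 0, 0, 0, 0, 0, 0.02, 0, 0, 0, 0, 0.02, 0, 0, 0, 0, 0.02, 0, 0, 0, 0, 0, 0, 0])

```text
t: 10.0
eef_pos: [0.5034, -0.0348, 0.1031]
tool_rot: [0.0, 0.982, 0.19, 0.0]
contact_force: [-4.0, -0.1, 13.0]
gripper_width: -0.002
grasp_force: 6.5
```

Emit:
inch_along(deltas=[0, 0, 0.02, 0, 0, 0, 0, 0.02, 0, 0, 0, 0, 0, 0, 0])

```text
t: 10.3
eef_pos: [0.5034, -0.0348, 0.1029]
tool_rot: [0.0, 0.982, 0.19, 0.0]
contact_force: [-10.8, 0.1, 33.8]
gripper_width: -0.007
grasp_force: 17.0
```

The knob top stops hard at z = 0.103 m, exactly the seated height (0.042 + 0.061). I'll retreat and check from the top camera.

In the tool's units: -0.05 m is -1, -0.02 m is -0.4.

Emit:
inch_along(deltas=[0, 0, -0.4, 0, 0, 0, 0, -1, 0, 0, 0, 0, -1, 0, 0, 0, 1, 0, 0, 0.3, 0, 1, 0, 0, 0.3, 0, 1, 0, 0, 0.3, 0, 1, 0, 0, 0.3, 0, 1, 0, 0, 0.3, 0, 1, 0, 0, 0.3, 0, 0, 0, 0, 0.3, 0, 0, 0, 0, 0.3])

```text
t: 11.4
eef_pos: [0.6144, -0.3146, 0.2189]
tool_rot: [-0.0, 0.982, 0.189, -0.001]
contact_force: [0.2, 1.3, 0.1]
gripper_width: 0.303
grasp_force: 0.0
```

Run:
```python
from h import *
t=imaging.read_camera("top");cv2.imwrite("pics/top5.png",t)
for k,(u,v) in dict(big=(228,197),small=(132,253)).items(): print(k,disc("top",blob(t,u,v),.033))
print("flange on can",disc("top",blob(t,303,244,32),.075))
```

```text
big [0.6097 0.1228 0.1174 0.1183]
small [0.4933 0.3219 0.0816 0.083 ]
flange on can [ 0.4996 -0.0346  0.0979  0.1108]
```

View pics/top5.png

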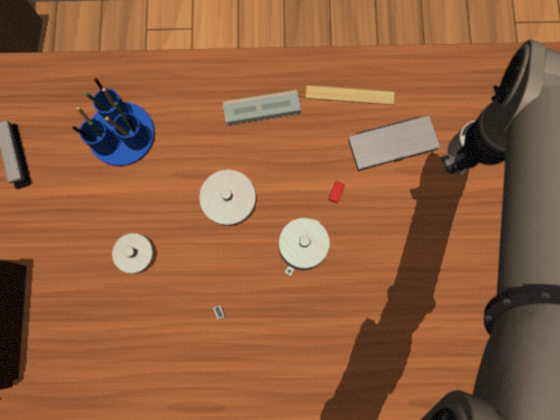

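The lid sits concentric on the canister at (304,244), the other two lids haven't moved, and the arm touches nothing.

```bash
python3 -c "
from station import bot, imaging
print(bot.hand_in())"
```

```text
the job is handed in; nothing more can be done
None
```

Lid_b, the one that fits, is pressed fully home on the canister (knob top stopped at 103 mm, the seated height) and released; the other two lids stand untouched, and the job is handed in at about 11.5 s, with no verdict returned.

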